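# Unlatch the eyelet press guard and drive the setter with the mallet

## Robot

A 6-joint arm with a two-finger parallel gripper is mounted at the origin on the work surface. World frame = base frame: x ahead of the robot, y to its left, z up, the work surface at z = 0. Lengths are in m, angles in rad, forces in N, time in s.
With the tool pointing down it reaches from about 0.3 to 0.775 m from the base axis. Payload 14.6 kg.
Tool frame: the origin (TCP) lies on the centre line of the jaws, within the pads' length; the fingertips stand 19 mm ahead of it and the grasp point (between the pads) is the TCP; z points along the fingers, x is the direction in which the jaws open and shut, and the axes are right-handed (so a half turn about z gives the same grasp; the last joint's range is limited). The gripper opens to 94 mm and grips with 3 to 60 N. Pads are 16 mm wide; open, the fingers measure 119 mm over their backs; the gripper's body (75 mm by 177 mm) begins 78 mm behind the grasp point.
Start: joints at [-1.284, 0.3, 1.521, -0, 1.321, -0.067], TCP at [0.191, -0.516, 0.224] pointing down, gripper open.
Joint ranges: [-3.03, 3.03], [-0.79, 2.21], [0.23, 2.52], [-1.04, 4.18], [0, 3.07], [-2.55, 2.55]. Speed limits (rad/s): [2.22, 2.22, 2.57, 3.14, 3.14, 3.14].

## Interface

Orientations are given as [roll, pitch, yaw] about the fixed x, y, z axes, in that order (R = Rz(yaw) Ry(pitch) Rx(roll)).
In Python, from station import ctrl, imaging gives the robot as it stands.
- The arm moves only by the shell command python3 -m handwheel 'ROWS' [OPENING] [FORCE]. ROWS is JSON, a list that holds one entry, the list of rows, each a list of 4 numbers: the shift along the tool's x, y, z in m, then the turn about the tool's z in rad. A call has 1 to 10 rows; each row shifts and turns the pose as measured when the row begins, along the tool's axes as they then stand; what a row does not reach is not made up. A row lasts 1/10 s, in which the tool goes at most 50 mm and 8.59 degrees, less where a joint would pass 70% of its speed; a pose out of reach is approached as far as the arm can. A call is refused whole if a number of a shift passes 0.05 or a number of a turn 0.15, either way. A call with a gripper value outside its range is refused whole. OPENING is the finger opening in m, from 0 to 0.094, set as the call begins (- or left out, the last holds). The fingers move at their own pace and stop on an object; FORCE is the grip in N (left out, the last holds). Time passes only in rows, so rows that do not move let the fingers close. It gives the time, the measured TCP pose, the force and the opening at its end, in the units of the state.
- ctrl.get_obs(): the state, without advancing time (a new reading comes with each control period).
- imaging.camera(name): name is "side" or "top" or "wrist"; returns the picture (384x512x3 uint8, red, green, blue); there is no depth.
- imaging.camera_model(name): a dict with "camera_matrix" (3x3 intrinsics, pixels), "position" and "attitude" of the camera in the world. Camera axes: x right, y up, looking along -z (the intrinsics and any distortion apply to the point x, -y, -z); pixel columns grow to the right and rows downward; lengths in m; the calibration is good to about 2 mm. A picture is of the moment at which its call begins: read the wrist's pose just before it. camera_model takes no time and is no camera call; for the wrist camera it gives the pose at the moment of the call.
- ctrl.hand_in(): hands the job in, once; it reports no verdict.
The state is a dict: "time_s": time; "qpos": joint angles; "joint_vel": joint speeds; "tau": joint torques, N m; "ee_pos": TCP position; "eef_rot": TCP orientation; "force": force on the tool from outside, world axes, zero at the start; "moment": the same for the moment, N m; "grip_width": finger opening in m.
Only numpy, scipy, OpenCV 4.12 (cv2) and the standard library are available. Lean on these libraries where they do the work, as an engineer would, in place of code of your own. Each camera call takes 0.05 s, during which the arm holds its last target. There are 200 camera calls.

## Task

On the eyelet press, pull up the spring plunger's knob to free the sliding guard, let go, and slide the guard all the way open until the plunger drops in and latches it there. Then take the mallet and drive the sprung eyelet setter all the way down with its head, and stand the mallet back on the green mat on its head face, as you found it. Touch the setter only with the mallet, and leave the other things on the table where they are.

Things in the scene. Friction and masses are not known exactly. Their poses are not given: they have to be found in the camera images.
- press: The eyelet press, screwed down: a grey slab 165 (x) x 260 (y) x 30 mm high; origin at the centre of its underside, z up. The setter at x +22, y -40 mm is hidden under the guard at first; the plunger at x -52, y +5 mm sits on a bracket 56 mm high. A spring ejector (block 48 mm high at x -43, y -119) nudges the guard 14 mm open once the pin is lifted, so the knob can then be let go.
- guard (a joint): Slide of the guard along the press's +y, m: 0 shut, 0.095 open, stop at 0.097. An aluminium hood 86 (x) x 90 (y) mm centred over the setter when shut, flat top 90 mm above the table, no end walls, with a steel strip (top 42 mm high) along its -x side under the plunger. Once free, 2 to 4 N slides it; within 4 mm of 0.095 the plunger drops into a second hole and latches it.
- guard_lip (a point): Centre of the guard's upturned lip: an upright flange 74 mm wide (x), 5 mm thick (y), from the hood's top (90 mm) to 121 mm above the table at the hood's -y end; the centre is 105 mm above the table. Pushed on its -y face it opens the guard (towards the press's +y). Axes as the press. With the guard open it is 52 mm from the setter's axis.
- plunger (a joint): Upward travel of the spring plunger, m: 0 seated in a hole, about 0.008 resting on the strip, 0.016 at its top stop. The pin frees the strip when lifted 0.009 or more. Spring about 6 N at 0, 10 N at the top; it falls back by itself.
- plunger_knob (a point): Centre of the plunger's black knob, a vertical disc 34 mm across and 22 mm high (76 to 98 mm above the table when seated) on a 16 mm stem; the nearest part of the guard's hood is 32 mm from its axis, toward the press's +x.
- setter (a joint): Downward travel of the sprung eyelet setter, m: 0 up, 0.014 fully down. Net about 4 N to start, 8 N at the bottom; it springs back up when let go.
- setter_top (a point): Centre of the setter's flat round steel head, 32 mm across, top face 78 mm above the table when up, 64 mm when down.
- mat: Green cutting mat lying fixed on the table, 270 (x) x 250 (y) x 4 mm; origin at the centre of its underside. The mallet, the spray can and the paint tube stand on it.
- mallet_head (a point): Centre (half-way up) of the mallet's black rubber head, an upright cylinder 56 mm across and 76 mm tall standing on its lower face; axes: z up through the head, handle towards -x. Mallet mass about 0.4 kg, centre of mass some 12 mm from the head's axis towards the handle.
- mallet_handle (a point): Middle of the mallet's level wooden handle: a bar 24 mm wide and 26 mm high, 154 mm from the head's axis to its free end, at the head's mid height (38 mm over what it stands on); this point is 90 mm from the head's axis. Bare handle runs from 28 to 154 mm.
- spray_mid (a point): Bystander: spray can, 52 mm across, 153 mm tall, upright on the mat; point half-way up.
- tube_mid (a point): Bystander: black paint tube, 44 mm across, 115 mm tall, standing on its cap on the mat; point half-way up.
- tin_mid (a point): Bystander: paint tin, 84 mm across, 95 mm tall; point half-way up.
- tape_mid (a point): Bystander: roll of tape lying flat, 96 mm across, 38 mm tall; point on its axis half-way up.
- jar_mid (a point): Bystander: glass jar 72 mm across, 95 mm tall, with brushes standing up to 195 mm, beyond the press; point half-way up the glass.
- glue_mid (a point): Bystander: white glue bottle, 58 mm across, 125 mm tall, beside the press's -y end; point half-way up.
- block_mid (a point): Bystander: wooden sanding block 85 x 45 x 32 mm near the press; point half-way up.

How it is judged:
By the outcome, as a careful person would: the job done as asked, in the order asked, and still so for the second after the job is handed in, with the robot touching nothing.
It also fails if it takes over 72 s, if anything falls off the work surface, if the arm or the gripper's body presses on something with over 40 N, if the wrist force passes 120 N, or if a joint passes its speed limit or range.

## Working session

There is one attempt and no reset: what is moved stays moved. The work goes in short steps, Python scripts to look and compute and a shell command to move; the robot and the scene stay as the last step left them, time stands still between calls to the robot, and variables do not carry over. Pictures are saved under pics/ and viewed, about 8 in all and at most 12, crops included, and the job is handed in when it is done.

```bash
ls; mkdir -p pics; python3 - <<'E'
from station import ctrl, imaging
import cv2
print(ctrl.get_obs())
for n in("top","side"):
    m=imaging.camera_model(n);print(n,m)
    cv2.imwrite(f"pics/{n}0.png",cv2.cvtColor(imaging.camera(n),cv2.COLOR_RGB2BGR))
print(imaging.camera_model("wrist"))
E
```

```text
pics
{'time_s': 0.0, 'qpos': array([-1.28355957e+00,  3.00489094e-01,  1.52159988e+00,  2.03579991e-05,
        1.32069032e+00, -6.65657697e-02]), 'joint_vel': array([ 1.66787114e-03, -3.90440090e-04,  7.53053385e-05, -3.94469414e-04,
        1.08050511e-04, -1.03730775e-03]), 'tau': array([ 1.40799177e-03, -5.31808341e+01, -3.52728868e+01,  7.08673079e-02,
        2.44989916e-02, -8.32584715e-05]), 'ee_pos': array([ 0.19050677, -0.51569051,  0.22386849]), 'eef_rot': array([-3.14149405e+00,  1.18270215e-03, -1.21699879e+00]), 'force': array([ 0.28077331, -0.71510982, -0.48733484]), 'moment': array([-0.00248052, -0.01708228, -0.02262581]), 'grip_width': 0.09362997085978186}
top {'camera_matrix': array([[355.03516626,   0.        , 260.85773346],
       [  0.        , 355.03516626, 188.48561521],
       [  0.        ,   0.        ,   1.        ]]), 'position': array([0.45064861, 0.00585703, 1.28813935]), 'attitude': array([ 0.07116124,  0.02869565, -1.58405503])}
side {'camera_matrix': array([[473.36131191,   0.        , 256.65496058],
       [  0.        , 473.36131191, 185.24685981],
       [  0.        ,   0.        ,   1.        ]]), 'position': array([0.29310314, 0.74839372, 1.02593378]), 'attitude': array([ 0.67463297,  0.01237858, -2.81155676])}
{'camera_matrix': array([[283.3325949 ,   0.        , 258.21839072],
       [  0.        , 283.3325949 , 186.99838342],
       [  0.        ,   0.        ,   1.        ]]), 'position': array([ 0.2603519 , -0.49013025,  0.3840419 ]), 'attitude': array([-2.56863874e-01,  5.02940559e-04, -1.21782085e+00])}
```

View pics/top0.png

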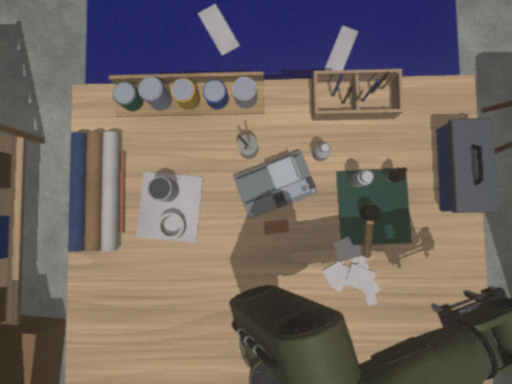

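View pics/side0.png

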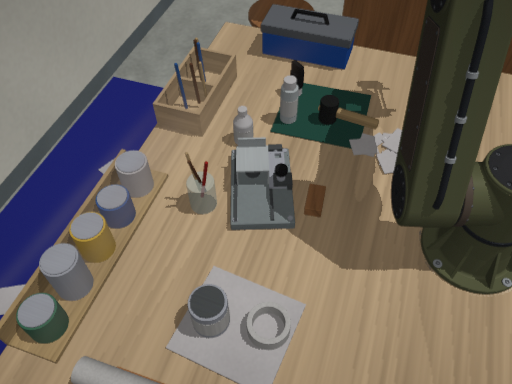

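The top view shows the press around (275,183), the glue at (322,150), the mallet head at (370,212) with its handle down to (367,250), and the spray can and tube at (363,178) and (397,174). The side view shows the knob at (281,172).

```bash
cat > h.py <<'E'
import numpy as np, cv2
from scipy.spatial.transform import Rotation as R
from station import ctrl, imaging
def ray(m,u,v):
    K=m["camera_matrix"]; d=np.array([(u-K[0,2])/K[0,0],-(v-K[1,2])/K[1,1],-1.])
    return np.array(m["position"]),R.from_euler("xyz",m["attitude"]).as_matrix()@d
def onz(m,u,v,z):
    p,d=ray(m,u,v); return p+d*(z-p[2])/d[2]
def proj(m,P):
    c=R.from_euler("xyz",m["attitude"]).as_matrix().T@(np.array(P)-m["position"]);K=m["camera_matrix"]
    return K[0,0]*c[0]/-c[2]+K[0,2], -K[1,1]*c[1]/-c[2]+K[1,2]
def tri(m1,a,m2,b):
    p,d=ray(m1,*a);q,e=ray(m2,*b);s=np.linalg.lstsq(np.c_[d,-e],q-p,rcond=None)[0]
    A=p+s[0]*d;B=q+s[1]*e;return (A+B)/2,np.linalg.norm(A-B)
def snap(n,f):
    m=imaging.camera_model(n);im=cv2.cvtColor(imaging.camera(n),cv2.COLOR_RGB2BGR);cv2.imwrite(f,im);return m,im
E
python3 - <<'E'
import cv2
a=cv2.imread("pics/top0.png")[140:262,225:415]; b=cv2.imread("pics/side0.png")[60:235,220:390]
cv2.imwrite("pics/c1.png",cv2.resize(a,None,fx=4,fy=4,interpolation=2))
cv2.imwrite("pics/c2.png",cv2.resize(b,None,fx=3.4,fy=3.4,interpolation=2))
E
```

```text
(no output)
```

View pics/c1.png

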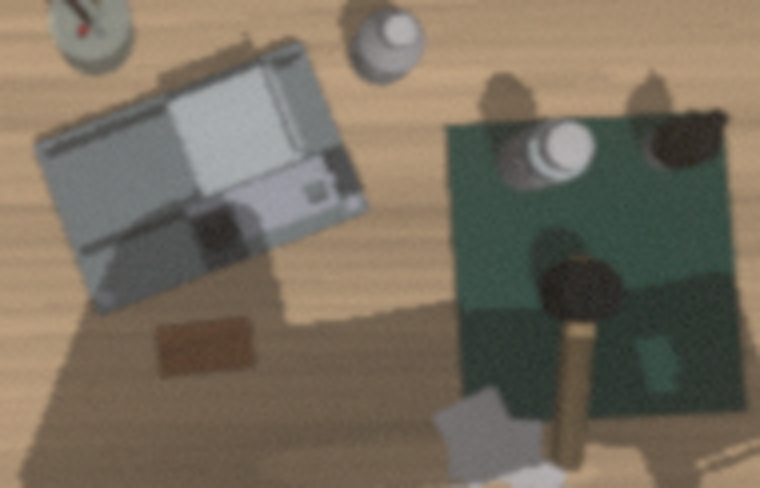

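View pics/c2.png

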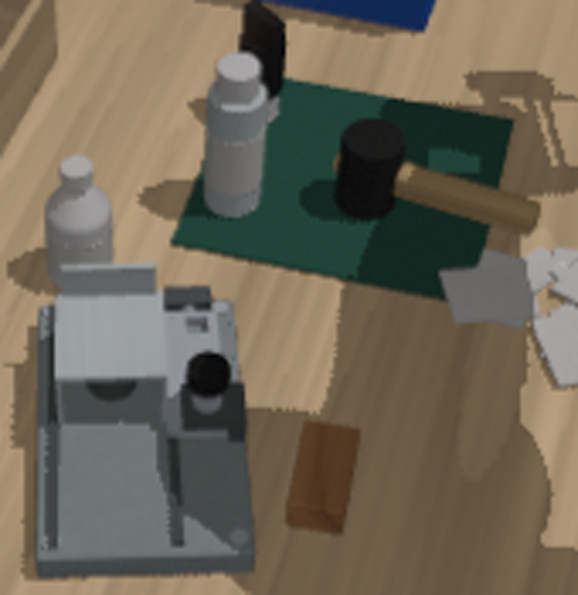

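The press slab's corners in crop c1 are at (38,142), (300,40), (370,210) and (98,312), with the knob at (220,235), the lip at (285,107), the mallet head at (580,290) and the handle end at (568,465). In c2 the knob is at (209,377), the lip at (108,280), the head's top at (372,146) and the handle end at (530,217).

```bash
python3 - <<'E'
from h import *
T=imaging.camera_model("top");S=imaging.camera_model("side")
t=lambda x,y:(x/4+225-.4,y/4+140-.4)
s=lambda x,y:(x/3.4+220-.4,y/3.4+60-.4)
np.set_printoptions(precision=4,suppress=True)
C=[onz(T,*t(*p),.03) for p in((38,142),(300,40),(370,210),(98,312))]
c=np.mean(C,0);print("press top corners",C,c)
ax=(C[0]-C[1]+C[3]-C[2]);ay=(C[0]+C[1]-C[2]-C[3])
print("yaw from y",np.degrees(np.arctan2(-ax[0],ax[1])),"from x",np.degrees(np.arctan2(ay[1],ay[0])))
D=[onz(S,*s(*p),.03) for p in((38,565),(252,565),(230,300))]
print("side corners (+x+y,-x+y,-x-y)",D)
print("knob",tri(T,t(220,235),S,s(209,377)), onz(T,*t(220,235),.09),onz(S,*s(209,377),.09))
print("lip",onz(T,*t(285,107),.115),onz(S,*s(108,280),.105))
print("head",onz(T,*t(580,290),.06),onz(S,*s(372,146),.08),tri(T,t(580,285),S,s(372,152)))
print("hend",tri(T,t(568,465),S,s(532,215)),onz(T,*t(568,465),.055),onz(S,*s(532,210),.055))
print("hjoin",onz(T,*t(580,328),.055),onz(S,*s(402,175),.055))
print("spray",onz(T,*t(567,145),.15),"tube",onz(T,*t(690,145),.06),"glue",onz(T,*t(400,30),.12),"block",onz(T,*t(205,347),.03))
E
```

```text
press top corners [array([0.5902, 0.1357, 0.03  ]), array([ 0.6779, -0.0995,  0.03  ]), array([ 0.525, -0.158,  0.03 ]), array([0.4382, 0.0837, 0.03  ])] [ 0.5578 -0.0095  0.03  ]
yaw from y 20.090289782586193 from x 19.920153724288593
side corners (+x+y,-x+y,-x-y) [array([0.5825, 0.1432, 0.03  ]), array([0.432, 0.093, 0.03 ]), array([ 0.5241, -0.1591,  0.03  ])]
knob (array([ 0.5025, -0.0237,  0.0886]), np.float64(0.0004914011452131215)) [ 0.5022 -0.0237  0.09  ] [ 0.5024 -0.0224  0.09  ]
lip [ 0.6066 -0.0787  0.115 ] [ 0.6044 -0.0813  0.105 ]
head [ 0.452  -0.3313  0.06  ] [ 0.4474 -0.3284  0.08  ] (array([ 0.4516, -0.3292,  0.0716]), np.float64(0.009397655264677278))
hend (array([ 0.3016, -0.319 ,  0.0495]), np.float64(0.0022198012825386682)) [ 0.3034 -0.3174  0.055 ] [ 0.3016 -0.3195  0.055 ]
hjoin [ 0.4195 -0.3316  0.055 ] [ 0.4176 -0.3279  0.055 ]
spray [ 0.5676 -0.3003  0.15  ] tube [ 0.5751 -0.4295  0.06  ] glue [ 0.6685 -0.1746  0.12  ] block [ 0.4063 -0.0103  0.03  ]
```

```bash
python3 -m handwheel '[[[-0.03,-0.039,0,0],[-0.03,-0.039,0,0],[-0.03,-0.039,0,0],[-0.03,-0.039,0,0],[-0.03,-0.039,0,0],[-0.03,-0.039,0,0],[-0.03,-0.039,0,0],[-0.03,-0.039,0,0],[-0.03,-0.039,0,0],[-0.03,-0.039,0,0]]]' 0.08 40
python3 -m handwheel '[[[-0.027,-0.036,0,0],[-0.027,-0.036,0,0],[0,0,0,0],[0,0,0,0]]]'
python3 - <<'E'
from h import *
o=ctrl.get_obs();p=o["ee_pos"];y=o["eef_rot"][2];d=np.array([.503,-.0235])-p[:2]
print(d@[np.cos(y),np.sin(y)],d@[np.sin(y),-np.cos(y)])
m,im=snap("wrist","pics/w1.png")
np.savez("pics/w1.npz",**m)
E
```

```text
time_s: 1.1
ee_pos: [0.4539, -0.0927, 0.2222]
eef_rot: [3.141, 0.005, -1.226]
force: [0.2, -0.5, 0.5]
grip_width: 0.0801
time_s: 1.5
ee_pos: [0.5059, -0.009, 0.2211]
eef_rot: [3.139, 0.006, -1.219]
force: [-0.5, 0.2, -0.5]
grip_width: 0.0803
0.012568944105766052 0.007708377208246856
```

View pics/w1.png

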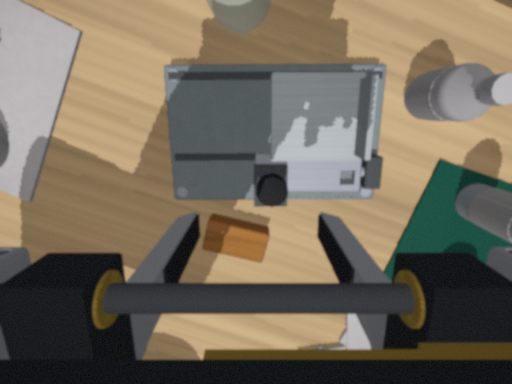

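The wrist view shows the knob at (271,186) and the slab's corners at (166,66), (385,66), (380,197) and (176,198). The lip is at about (376,110).

```bash
python3 - <<'E'
from h import *
m=dict(np.load("pics/w1.npz"));np.set_printoptions(precision=4,suppress=True)
print("knob",onz(m,271,186,.093))
C=[onz(m,*p,.03) for p in((166,66),(385,66),(380,197),(176,198))];c=np.mean(C,0);print(C,c)
ay=C[0]-C[1]+C[3]-C[2];print(np.degrees(np.arctan2(-ay[0],ay[1])))
print(m)
E
```

```text
knob [ 0.5098 -0.0212  0.093 ]
[array([0.5873, 0.135 , 0.03  ]), array([ 0.6737, -0.1018,  0.03  ]), array([ 0.53  , -0.1666,  0.03  ]), array([0.4377, 0.0806, 0.03  ])] [ 0.5572 -0.0132  0.03  ]
20.26600881954597
{'camera_matrix': array([[283.3326,   0.    , 258.2184],
       [  0.    , 283.3326, 186.9984],
       [  0.    ,   0.    ,   1.    ]]), 'position': array([0.5764, 0.0158, 0.381 ]), 'attitude': array([-0.2592,  0.0052, -1.2202])}
```

```bash
python3 -m handwheel '[[[0.013,0.005,0,0],[0,0,0.03,0],[0,0,0.03,0],[0,0,0.03,0],[0,0,0.02,0],[0,0,0.01,0],[0,0,0,0],[0,0,0,0]]]' 
python3 - <<'E'
from h import *
snap("wrist","pics/w2.png");snap("side","pics/s2.png")
a=cv2.imread("pics/w2.png");b=cv2.imread("pics/s2.png")[110:240,200:360]
cv2.imwrite("pics/c3.png",np.hstack([cv2.resize(a,(400,300)),cv2.resize(b,(369,300),interpolation=2)]))
E
```

```text
time_s: 2.35
ee_pos: [0.503, -0.037, 0.0999]
eef_rot: [-3.14, 0.003, -1.233]
force: [-0.5, -0.4, 0.2]
grip_width: 0.0802
```

View pics/c3.png

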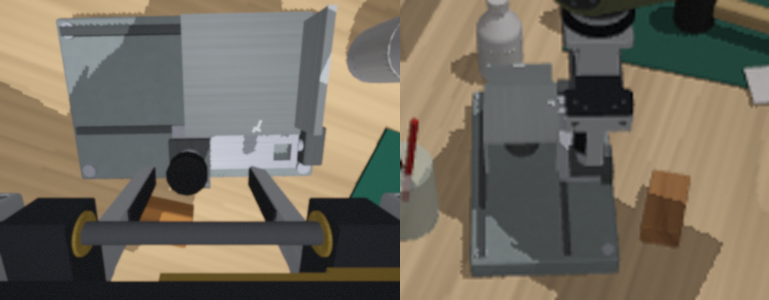

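The fingers are now about 13 mm off the knob towards the press's -y. The knob is at about (241,219) in the full wrist picture.

```bash
python3 - <<'E'
from h import *
np.set_printoptions(precision=4,suppress=True)
im=cv2.imread("pics/w2.png");g=(im.max(2)<45).astype(np.uint8);g[:150]=0;g[250:]=0;g[:,:200]=0;g[:,285:]=0
n,l,s,c=cv2.connectedComponentsWithStats(g);print([(s[i].tolist(),c[i]) for i in range(1,n) if s[i][4]>150])
m=imaging.camera_model("wrist");o=ctrl.get_obs();print(o["ee_pos"],o["eef_rot"])
p=o["ee_pos"];y=o["eef_rot"][2]
for z in(.087,.098):
    k=onz(m,240,219,z);d=(k-p)[:2];print(k,d@[np.cos(y),np.sin(y)],d@[np.sin(y),-np.cos(y)])
E
```

```text
[([213, 195, 52, 54, 2217], array([239.2165, 221.3212]))]
[ 0.5032 -0.0366  0.1002] [-3.1395  0.0022 -1.2325]
[ 0.5062 -0.023   0.087 ] -0.01183764396699779 -0.0073748644574878645
[ 0.5105 -0.0223  0.098 ] -0.011061755669173128 -0.011606613386052966
```

```bash
python3 -m handwheel '[[[-0.012,-0.008,0,0],[0,0,0,0],[0,0,0.009,0],[0,0,0,0]]]'
python3 -m handwheel '[[[0,0,0,0],[0,0,0,0],[0,0,0,0],[0,0,0,0],[0,0,0,0]]]' 0.02 40
```

```text
time_s: 2.85
ee_pos: [0.5081, -0.0209, 0.0926]
eef_rot: [-3.136, 0.001, -1.231]
force: [0.1, 0.3, -0.6]
grip_width: 0.0804
time_s: 3.35
ee_pos: [0.5081, -0.0211, 0.0925]
eef_rot: [-3.136, 0.001, -1.231]
force: [-0.9, 0.0, 0.4]
grip_width: 0.0434
```

```bash
python3 -m handwheel '[[[0,0,0,0],[0,0,0,0],[0,0,0,0]]]'
python3 -m handwheel '[[[0,0,-0.006,0],[0,0,-0.006,0],[0,0,-0.004,0],[0,0,0,0],[0,0,0,0],[0,0,0,0]]]'
```

```text
time_s: 3.65
ee_pos: [0.5084, -0.0221, 0.0926]
eef_rot: [-3.136, -0.001, -1.232]
force: [0.6, 2.2, -0.4]
grip_width: 0.0324
time_s: 4.25
ee_pos: [0.5083, -0.0221, 0.1063]
eef_rot: [-3.137, -0.0, -1.233]
force: [5.9, -1.0, -9.8]
grip_width: 0.0326
```

```bash
python3 -m handwheel '[[[0,0,0,0],[0,0,0,0],[0,0,0,0]]]'
python3 - <<'E'
from h import *
snap("wrist","pics/w3.png");snap("side","pics/s3.png")
a=cv2.imread("pics/w3.png");b=cv2.imread("pics/s3.png")[110:240,200:360]
cv2.imwrite("pics/c4.png",np.hstack([cv2.resize(a,(400,300)),cv2.resize(b,(369,300),interpolation=2)]))
E
```

```text
time_s: 4.55
ee_pos: [0.5083, -0.0221, 0.1048]
eef_rot: [-3.137, 0.0, -1.233]
force: [4.9, -1.5, -9.9]
grip_width: 0.0326
```

View pics/c4.png

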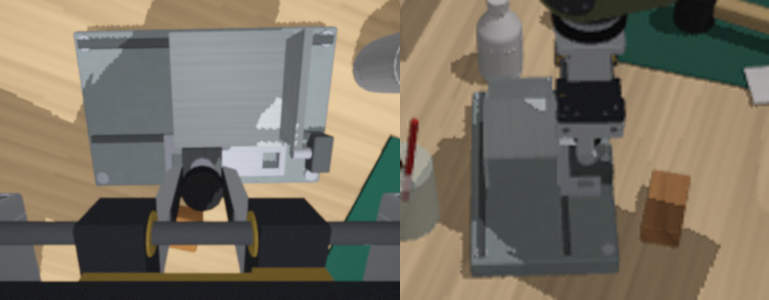

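The guard has moved: its lip end has left the ejector block, and the ejector rod shows at about (300,153). I'll release the knob, rise and move behind the lip.

```bash
python3 -m handwheel '[[[0,0,0,0],[0,0,0,0],[0,0,0,0],[0,0,0,0],[0,0,-0.03,0],[0,0,-0.03,0],[0,0,0,0]]]' 0.07 40
python3 -m handwheel '[[[0.025,-0.018,0,0],[0.025,-0.018,0,0],[0.025,-0.018,0,0],[0.02,-0.018,0,0],[0,0,0,0],[0,0,0,0],[0,0,0,0],[0,0,0,0]]]' 0.0 40
python3 - <<'E'
from h import *
np.set_printoptions(precision=4,suppress=True)
p=ctrl.get_obs()["ee_pos"];a=np.radians(20);d=p[:2]-[.5575,-.0105];print(p,d@[np.cos(a),np.sin(a)],d@[-np.sin(a),np.cos(a)])
m,a=snap("wrist","pics/w4.png");b=snap("side","pics/s4.png")[1][110:240,200:360]
cv2.imwrite("pics/c5.png",np.hstack([cv2.resize(a,(400,300)),cv2.resize(b,(369,300),interpolation=2)]))
E
```

```text
time_s: 5.35
ee_pos: [0.5075, -0.0219, 0.1669]
eef_rot: [-3.139, 0.001, -1.232]
force: [0.0, -0.2, 0.9]
grip_width: 0.0698
time_s: 6.15
ee_pos: [0.6081, -0.0885, 0.1633]
eef_rot: [-3.141, 0.003, -1.231]
force: [-0.7, -0.5, 0.2]
grip_width: 0.0093
[ 0.6081 -0.0885  0.1633] 0.02085457309330063 -0.0905784199046329
```

View pics/c5.png

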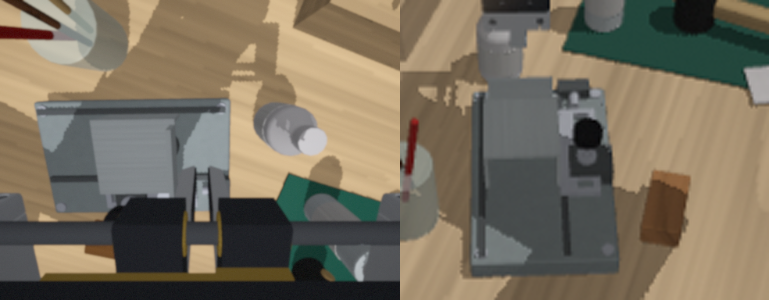

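The guard stands nudged open, and the closing fingers are just behind the lip. I'll back off a little and go down.

```bash
python3 -m handwheel '[[[0.006,0,0,0],[0,0,0.025,0],[0,0,0.023,0],[0,0,0,0],[0,0,0,0]]]' 0.0 40
python3 -m handwheel '[[[-0.01,0,0,0],[-0.01,0,0,0],[-0.01,0,0,0],[-0.01,0,0,0],[-0.01,0,0,0]]]'
```

```text
time_s: 6.75
ee_pos: [0.611, -0.095, 0.1169]
eef_rot: [-3.137, 0.001, -1.23]
force: [0.3, -0.6, 0.7]
grip_width: 0.0009
time_s: 7.25
ee_pos: [0.5941, -0.0468, 0.1201]
eef_rot: [-3.134, -0.005, -1.23]
force: [2.8, -7.0, -5.7]
grip_width: 0.0003
```

```bash
python3 -m handwheel '[[[-0.01,0,0.001,0],[-0.01,0,0.001,0],[-0.01,0,0.001,0],[-0.005,0,0.001,0],[-0.003,0,0,0],[0,0,0,0]]]'
python3 - <<'E'
from h import *
p=ctrl.get_obs()["ee_pos"];a=np.radians(20);d=p[:2]-[.5575,-.0105];print(d@[np.cos(a),np.sin(a)],d@[-np.sin(a),np.cos(a)])
E
```

```text
time_s: 7.85
ee_pos: [0.5805, -0.0092, 0.1211]
eef_rot: [-3.13, -0.017, -1.227]
force: [1.4, -2.8, -2.2]
grip_width: 0.0002
0.022034478725450835 -0.006645864451331288
```

```bash
python3 -m handwheel '[[[-0.003,0,0,0],[0,0,0,0],[-0.002,0,0,0],[0,0,0,0]]]'
python3 -m handwheel '[[[-0.003,0,0,0],[0,0,0,0],[0,0,0,0]]]'
python3 - <<'E'
from h import *
p=ctrl.get_obs()["ee_pos"];a=np.radians(20);d=p[:2]-[.5575,-.0105];print(d@[np.cos(a),np.sin(a)],d@[-np.sin(a),np.cos(a)])
E
```

```text
time_s: 8.25
ee_pos: [0.5785, -0.003, 0.1223]
eef_rot: [-3.129, -0.017, -1.226]
force: [0.1, -0.1, -0.1]
grip_width: 0.0003
time_s: 8.55
ee_pos: [0.5781, -0.002, 0.1224]
eef_rot: [-3.128, -0.022, -1.227]
force: [-0.4, -0.9, -0.2]
grip_width: 0.0004
0.022281855187420034 0.0008953674679185331
```

```bash
python3 -m handwheel '[[[-0.003,0,0,0],[-0.002,0,0,0],[0,0,0,0]]]'
```

```text
time_s: 8.85
ee_pos: [0.5781, -0.0022, 0.1226]
eef_rot: [-3.126, -0.032, -1.228]
force: [0.7, 0.3, -0.2]
grip_width: 0.0005
```

```bash
python3 - <<'E'
from h import *
o=ctrl.get_obs();print(o["qpos"],o["force"],o["moment"],o["tau"])
E
python3 -m handwheel '[[[0.01,0,0,0],[0.01,0,0,0],[0,0,-0.04,0],[0,0,-0.04,0],[0,0,0,0],[0,0,0,0]]]'
python3 - <<'E'
from h import *
m,a=snap("wrist","pics/w5.png");b=snap("side","pics/s5.png")[1][100:240,180:352]
cv2.imwrite("pics/c6.png",np.hstack([cv2.resize(a,(400,300)),cv2.resize(b,(369,300),interpolation=2)]))
E
```

```text
[-0.05707798  0.44903003  1.56594932 -0.02589578  1.10025413  1.18205446] [ 0.68927385  0.28929901 -0.20506033] [-0.02695667  0.01641111 -0.04990402] [-3.64586916e-01 -5.87086666e+01 -3.24658620e+01 -3.24825570e-01
 -2.53109196e-01  3.48454923e-02]
time_s: 9.45
ee_pos: [0.5833, -0.0214, 0.2052]
eef_rot: [-3.128, -0.028, -1.228]
force: [0.3, -0.2, -0.8]
grip_width: 0.0005
```

View pics/c6.png

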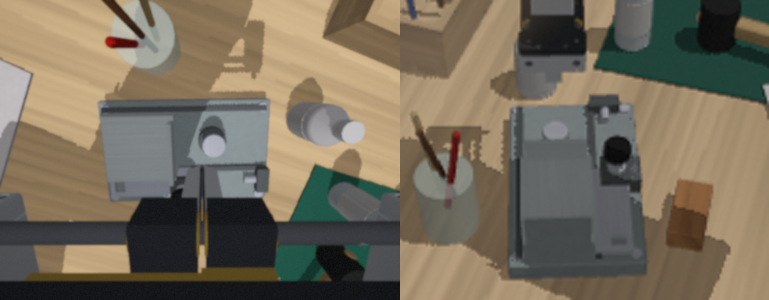

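The setter is exposed at (555,130) in the side part and the guard is near its open end. I'll compare the knob's height across the side pictures.

```bash
python3 - <<'E'
from h import *
S=imaging.camera_model("side")
for f in("side0","s4","s5"):
    im=cv2.imread(f"pics/{f}.png");g=(im.max(2)<40).astype(np.uint8)
    g[:155]=0;g[190:]=0;g[:,:265]=0;g[:,300:]=0
    n,l,s,c=cv2.connectedComponentsWithStats(g);i=1+s[1:,4].argmax();print(f,s[i],c[i])
print(proj(S,[.507,-.0225,.098]),proj(S,[.507,-.0225,.106]))
im=cv2.imread("pics/s5.png");x,y=555-400,130
print("setter side",onz(S,x*172/369+180,y*140/300+100,.078))
m=imaging.camera_model("wrist");print("wrist (not settled)",onz(m,212*1.28,136*1.28,.078))
E
```

```text
side0 [275 164  13  13 136] [280.83823529 170.03676471]
s4 [275 161  13  13 130] [281.04615385 167.65384615]
s5 [275 164  12  13 130] [280.6        169.91538462]
(np.float64(279.4755127242325), np.float64(168.03186144978)) (np.float64(279.55415489849526), np.float64(165.99959118631597))
setter side [ 0.58842052 -0.04109178  0.078     ]
wrist (not settled) [ 0.60265449 -0.03275242  0.078     ]
```

The knob is seated again (row 169.9 against 170.0 at the start, 167.7 when it rested on the strip), so the guard is latched. Next is the mallet.

```bash
python3 -m handwheel '[[[0.031,0.029,0,0],[0.031,0.029,0,0],[0.031,0.029,0,0],[0.031,0.029,0,0],[0.031,0.029,0,0],[0.031,0.029,0,0],[0.031,0.029,0,0],[0.02,0.018,0,0],[0,0,0,0],[0,0,0,0]]]' 0.09 40
python3 -m handwheel '[[[0,0,0,0.14],[0,0,0,0.14],[0,0,0,0.12],[0,0,0,0],[0,0,0,0]]]'
python3 - <<'E'
from h import *
np.set_printoptions(precision=4,suppress=True)
print(ctrl.get_obs()["ee_pos"])
m,a=snap("wrist","pics/w6.png");np.savez("pics/w6.npz",**m)
_,b=snap("top","pics/t6.png")
print(m["position"],m["attitude"])
b=b[150:260,330:420]
cv2.imwrite("pics/c7.png",np.hstack([a,cv2.resize(b,(288,352),interpolation=2)[:384] if 0 else cv2.copyMakeBorder(cv2.resize(b,(288,352),interpolation=2),0,32,0,0,0)]))
E
```

```text
time_s: 10.55
ee_pos: [0.4467, -0.3281, 0.196]
eef_rot: [-3.14, -0.013, -1.225]
force: [0.6, 0.5, -0.3]
grip_width: 0.0771
time_s: 11.05
ee_pos: [0.4486, -0.3227, 0.1931]
eef_rot: [-3.138, -0.008, -1.63]
force: [-0.0, -0.8, 1.1]
grip_width: 0.0899
[ 0.4486 -0.3227  0.1931]
[ 0.5224 -0.3256  0.3535] [-0.2532 -0.0082 -1.6313]
```

View pics/c7.png

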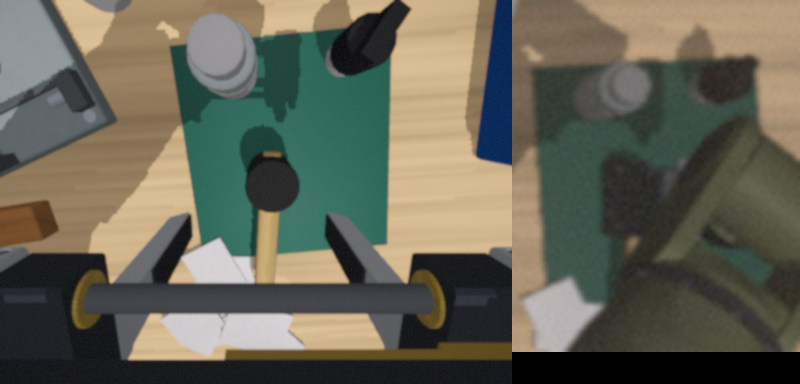

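The wrist view shows the centre of the mallet head's top at (273,185). The handle runs from (269,212) down to (266,280).

```bash
python3 - <<'E'
from h import *
np.set_printoptions(precision=4,suppress=True)
m=imaging.camera_model("wrist");o=ctrl.get_obs();p=o["ee_pos"];y=o["eef_rot"][2];print(p,y)
im=cv2.imread("pics/w6.png");g=(im.max(2)<60).astype(np.uint8);g[:140]=0;g[225:]=0;g[:,:235]=0;g[:,310:]=0
n,l,s,c=cv2.connectedComponentsWithStats(g);i=1+s[1:,4].argmax();print(s[i],c[i])
k=onz(m,273,185,.08);d=(k-p)[:2];print("head",k,d@[np.cos(y),np.sin(y)],d@[np.sin(y),-np.cos(y)])
a=onz(m,269,212,.055);b=onz(m,266,280,.055);v=b-a;print(a,b,np.degrees(np.arctan2(v[1],v[0])))
E
```

```text
[ 0.4485 -0.323   0.1933] -1.6313331934675424
[ 246  151   53   60 2439] [270.6863 182.3567]
head [ 0.4526 -0.3388  0.08  ] 0.015429125209019593 -0.005033998980231299
[ 0.4155 -0.334   0.055 ] [ 0.3303 -0.326   0.055 ] 174.63932708225926
```

```bash
python3 -m handwheel '[[[0.011,-0.003,0,0.013],[0,0,0.035,0],[0,0,0.035,0],[0,0,0.035,0],[0,0,0.018,0],[0,0,0,0],[0,0,0,0]]]'
python3 - <<'E'
from h import *
m,a=snap("wrist","pics/w7.png");m2,b=snap("side","pics/s7.png")
np.set_printoptions(precision=4,suppress=True)
print(ctrl.get_obs()["ee_pos"],ctrl.get_obs()["eef_rot"])
cv2.imwrite("pics/c8.png",np.hstack([a[100:],cv2.resize(b[60:160,260:361],(287,284),interpolation=2)]))
E
```

```text
time_s: 11.85
ee_pos: [0.4532, -0.3401, 0.0676]
eef_rot: [-3.134, -0.011, -1.639]
force: [1.0, -0.5, 0.3]
grip_width: 0.0901
[ 0.4534 -0.3401  0.0682] [-3.1334 -0.0116 -1.6392]
```

View pics/c8.png

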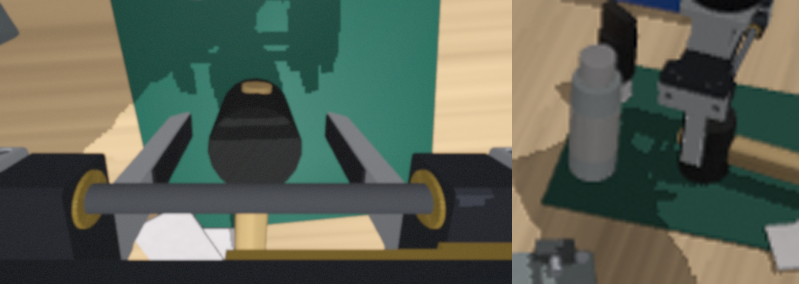

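The head is centred between the fingers, (255 against 259) px. I'll go down a little more and grip.

```bash
python3 -m handwheel '[[[0,-0.0,0.01,0],[0,0,0,0],[0,0,0,0],[0,0,0,0],[0,0,0,0],[0,0,0,0],[0,0,0,0],[0,0,0,0]]]' 0.04 50
python3 -m handwheel '[[[0,0,0,0],[0,0,-0.03,0],[0,0,-0.035,0],[0,0,-0.04,0],[0,0,-0.03,0],[0,0,0,0],[0,0,0,0]]]'
```

```text
time_s: 12.75
ee_pos: [0.4546, -0.3409, 0.0604]
eef_rot: [-3.13, -0.014, -1.639]
force: [0.9, 0.9, -1.4]
grip_width: 0.0556
time_s: 13.45
ee_pos: [0.4513, -0.3378, 0.1958]
eef_rot: [-3.136, -0.01, -1.639]
force: [0.0, 0.5, -5.1]
grip_width: 0.0558
```

```bash
python3 -m handwheel '[[[-0.02,-0.007,-0.02,0],[-0.038,-0.015,0,0],[-0.038,-0.015,0,0],[-0.038,-0.015,0,0],[-0.038,-0.015,0,0],[-0.038,-0.015,0,0],[-0.038,-0.015,0,0],[-0.035,-0.014,0,0],[-0.015,-0.006,0,0],[0,0,0,0]]]'
python3 -m handwheel '[[[0,0,0,-0.14],[0,0,0,-0.14],[0,0,0,-0.14],[0,0,0,-0.14],[0,0,0,-0.14],[0,0,0,-0.14],[0,0,0,-0.14],[0,0,0,-0.1],[0,0,0,0],[0,0,0,0]]]'
python3 - <<'E'
from h import *
o=ctrl.get_obs();p=o["ee_pos"];y=o["eef_rot"][2];d=np.array([.591,-.040])-p[:2]
print(o["time_s"],p,o["eef_rot"],o["grip_width"],d@[np.cos(y),np.sin(y)],d@[np.sin(y),-np.cos(y)])
E
```

```text
time_s: 14.45
ee_pos: [0.5872, -0.0363, 0.1902]
eef_rot: [3.118, -0.002, -1.642]
force: [0.0, 0.0, -4.8]
grip_width: 0.0555
time_s: 15.45
ee_pos: [0.5802, -0.0465, 0.1758]
eef_rot: [3.119, 0.039, -0.53]
force: [-0.4, 0.7, -3.6]
grip_width: 0.0558
15.45 [ 0.58018058 -0.04647073  0.17575973] [ 3.11884532  0.03870564 -0.52995019] 0.05578240568690327 0.00606445090265222 -0.01105226196810662
```

```bash
python3 -m handwheel '[[[0.006,-0.011,-0.01,0],[0,0,0,0],[0,0,0,0]]]'
python3 - <<'E'
from h import *
o=ctrl.get_obs();p=o["ee_pos"];print(p,o["eef_rot"])
m,a=snap("wrist","pics/w8.png");_,b=snap("side","pics/s8.png")
cv2.imwrite("pics/c9.png",np.hstack([a[60:],cv2.resize(b[90:216,210:321],(285,324),interpolation=2)]))
E
```

```text
time_s: 15.75
ee_pos: [0.5904, -0.0414, 0.1835]
eef_rot: [3.117, 0.041, -0.539]
force: [0.4, -0.6, -4.5]
grip_width: 0.0555
[ 0.59040703 -0.0414258   0.18349099] [ 3.11713557  0.041044   -0.5387399 ]
```

View pics/c9.png

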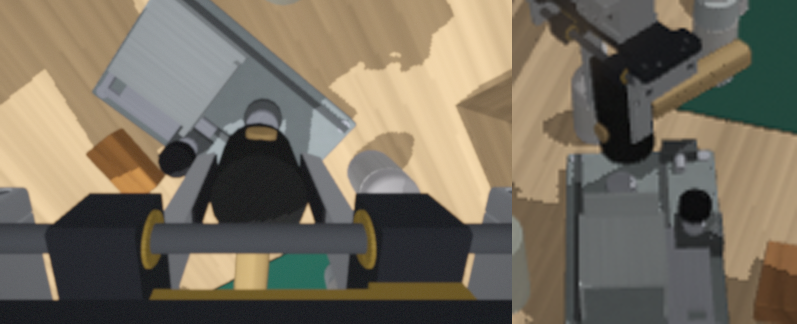

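Both views show the setter under the head's far edge. In the wrist view its visible far half is at about (263,165).

```bash
python3 - <<'E'
from h import *
m=imaging.camera_model("wrist");S=imaging.camera_model("side")
o=ctrl.get_obs();Rt=R.from_euler("xyz",o["eef_rot"]).as_matrix();b=o["ee_pos"]+Rt@[0,0,.0564]
print("head bottom centre",b)
for P in([.591,-.04,.078],[.6,-.035,.078]):print(proj(m,P),proj(S,P))
print(proj(m,b),proj(S,b))
# visible setter top rim leftmost/rightmost/far
for u,v in((245,168),(281,168),(263,159)):print(onz(m,u,v,.078))
E
python3 -c "
import cv2;a=cv2.imread('pics/w8.png')[140:230,200:330];cv2.imwrite('pics/c10.png',cv2.resize(a,None,fx=5,fy=5,interpolation=2))"
```

```text
head bottom centre [ 0.58781147 -0.04134664  0.12746   ]
(np.float64(261.8748362976906), np.float64(187.3443673729427)) (np.float64(251.2048768469395), np.float64(160.7303435767066))
(np.float64(267.2752911705842), np.float64(178.4996474928242)) (np.float64(247.41013931001606), np.float64(161.26929331744003))
(np.float64(257.62955135468377), np.float64(207.7575424062456)) (np.float64(252.12877019143193), np.float64(147.9726292388071))
[ 0.58688635 -0.01537243  0.078     ]
[ 0.6164383  -0.03269375  0.078     ]
[ 0.60611253 -0.0165975   0.078     ]
```

```bash
python3 -m handwheel '[[[0.002,-0.007,0,0],[0,0,0.02,0],[0,0,0.014,0],[0,0,0,0],[0,0,0,0]]]'
python3 -m handwheel '[[[0,0,0.006,0],[0,0,0.005,0],[0,0,0,0]]]'
```

```text
time_s: 16.35
ee_pos: [0.5945, -0.0358, 0.1482]
eef_rot: [3.117, 0.041, -0.54]
force: [0.4, -0.3, -4.2]
grip_width: 0.0554
time_s: 16.65
ee_pos: [0.5945, -0.0358, 0.1375]
eef_rot: [3.118, 0.039, -0.54]
force: [-1.1, -0.0, -4.7]
grip_width: 0.0555
```

```bash
python3 -m handwheel '[[[0,0,0.004,0],[0,0,0.004,0],[0,0,0,0]]]'
python3 -m handwheel '[[[0,0,0.004,0],[0,0,0.004,0],[0,0,0,0]]]'
```

```text
time_s: 16.95
ee_pos: [0.5947, -0.0359, 0.1304]
eef_rot: [3.119, 0.037, -0.54]
force: [-2.6, 0.5, 1.4]
grip_width: 0.0556
time_s: 17.25
ee_pos: [0.5948, -0.0359, 0.123]
eef_rot: [3.12, 0.035, -0.54]
force: [-1.1, 0.5, 3.3]
grip_width: 0.0556
```

```bash
python3 -m handwheel '[[[0,0,0.004,0],[0,0,0.003,0],[0,0,0,0]]]'
python3 -m handwheel '[[[0,0,0.003,0],[0,0,0.002,0],[0,0,0,0]]]'
```

```text
time_s: 17.55
ee_pos: [0.5952, -0.0356, 0.1211]
eef_rot: [3.122, 0.032, -0.54]
force: [-2.6, -0.6, 2.3]
grip_width: 0.0553
time_s: 17.85
ee_pos: [0.5953, -0.0357, 0.1209]
eef_rot: [3.123, 0.029, -0.539]
force: [-3.8, -1.0, 2.9]
grip_width: 0.0553
```

```bash
python3 -m handwheel '[[[0,0,0.008,0],[0,0,0.008,0]]]'
python3 -m handwheel '[[[0,0,0.012,0],[0,0,0.012,0]]]'
python3 -c "
from h import *
o=ctrl.get_obs();print(o['ee_pos'],o['force'],o['tau'])"
```

```text
time_s: 18.05
ee_pos: [0.5968, -0.0343, 0.1165]
eef_rot: [3.128, 0.023, -0.539]
force: [-30.7, 13.5, 75.7]
grip_width: 0.0553
time_s: 18.25
ee_pos: [0.599, -0.0297, 0.1071]
eef_rot: [3.14, 0.016, -0.538]
force: [-25.1, 24.7, 69.6]
grip_width: 0.0539
[ 0.59895583 -0.02972353  0.10709194] [-25.06156856  24.74028541  69.62295266] [-14.10698265 -25.75933278 -20.07345915  -5.52112386  -7.79713601
  -0.32456562]
```

The setter bottomed with about 75 N, and the fingers slipped about 13 mm down the head. I'll lift off and measure how the mallet now sits in the grip.

```bash
python3 -m handwheel '[[[0,0,-0.012,0],[0,0,-0.012,0],[0,0,-0.03,0],[0,0,-0.03,0],[0,0,0,0],[0,0,0,0]]]'
python3 - <<'E'
from h import *
np.set_printoptions(precision=4,suppress=True)
o=ctrl.get_obs();p=o["ee_pos"];print(p,o["eef_rot"])
m,a=snap("wrist","pics/w9.png");S,b=snap("side","pics/s9.png")
g=cv2.cvtColor(cv2.imread("pics/w8.png"),6),cv2.cvtColor(a,6)
# tan handle-through end on far side of head & handle near edge, black head extents, before/after
for f in("w7","w8","w9"):
    im=cv2.imread(f"pics/{f}.png");hsv=cv2.cvtColor(im,40)
    k=(im.max(2)<60).astype(np.uint8);k[:150]=0;k[280:]=0;k[:,:195]=0;k[:,325:]=0
    n,l,s,c=cv2.connectedComponentsWithStats(k);i=1+s[1:,4].argmax();print(f,"head",s[i],c[i])
    t=cv2.inRange(hsv,(10,70,60),(25,255,255));t[:150]=0;t[225:]=0;t[:,:225]=0;t[:,290:]=0
    n,l,s,c=cv2.connectedComponentsWithStats(t);i=1+s[1:,4].argmax();print("  tan far end",s[i],c[i])
    t=cv2.inRange(hsv,(10,50,60),(25,255,255));t[:315]=0;t[345:]=0;t[:,:220]=0;t[:,310:]=0
    n,l,s,c=cv2.connectedComponentsWithStats(t);i=1+s[1:,4].argmax();print("  handle",s[i],c[i])
E
```

```text
time_s: 18.85
ee_pos: [0.5991, -0.0296, 0.1911]
eef_rot: [3.139, 0.019, -0.538]
force: [-0.8, 0.4, -5.0]
grip_width: 0.053
[ 0.5991 -0.0296  0.1911] [ 3.139   0.0195 -0.5377]
w7 head [ 209  178   92  102 7056] [254.1131 235.9678]
  tan far end [241 181  32  14 387] [256.4289 187.3592]
  handle [ 235  315   75   30 1907] [269.4263 331.4531]
w8 head [ 195  184  130   96 8093] [258.2045 241.9663]
  tan far end [245 186  32  15 413] [260.724  193.2034]
  handle [ 220  315   62   30 1464] [244.8053 328.6933]
w9 head [ 195  201  128   79 6864] [257.8807 249.7936]
  tan far end [245 205  34  18 505] [261.301  213.3426]
  handle [220 317  51  28 856] [241.3189 335.4206]
```

```bash
python3 - <<'E'
from h import *
np.set_printoptions(precision=4,suppress=True)
o=ctrl.get_obs();p=o["ee_pos"];Rt=R.from_euler("xyz",o["eef_rot"]).as_matrix()
m=imaging.camera_model("wrist");S=imaging.camera_model("side")
pr=lambda q:np.array(proj(m,p+Rt@np.array(q)))
print("w8 stub pred",pr([0,-.031,.018]),"meas 260.7 193")
print("w8 stub pred -34",pr([0,-.034,.018]))
for dy,dz in((.0074,.0135),(.0074,.010),(.009,.0135),(0.005,.0135)):
    for th in(0,.1): 
        print("w9",dy,dz,th,pr([0,-.0325+dy,.018-dz+.0325*th]),"meas 261.3 213.3")
# side: project handle axis end & head bottom for th=0,.1,-.1
for th in(-.15,0,.15):
    c,s=np.cos(th),np.sin(th)
    h=np.array([0,.0074,.0045]); e=h+[0,.154*c,.154*s]; b=h+[0,-.038*s,.038*c]
    print(th,"side: end",proj(S,p+Rt@e),"bottom",proj(S,p+Rt@b))
b=cv2.imread("pics/s9.png");hsv=cv2.cvtColor(b,40);
t=cv2.inRange(hsv,(8,70,50),(25,255,255));
r=t[70:200,225:345]
n,l,s,c=cv2.connectedComponentsWithStats(r)
for i in range(1,n):
    if s[i][4]>60:
        pts=np.argwhere(l==i)[:,::-1]+[225,70];rr=cv2.minAreaRect(pts.astype(np.float32));print(s[i]+[225,70,0,0,0],cv2.boxPoints(rr).round(1).tolist())
E
```

```text
w8 stub pred [257.4604 181.6361] meas 260.7 193
w8 stub pred -34 [257.4536 177.1098]
w9 0.0074 0.0135 0 [257.4339 196.3574] meas 261.3 213.3
w9 0.0074 0.0135 0.1 [257.444  194.8493] meas 261.3 213.3
w9 0.0074 0.01 0 [257.4448 194.7355] meas 261.3 213.3
w9 0.0074 0.01 0.1 [257.4545 193.2846] meas 261.3 213.3
w9 0.009 0.0135 0 [257.4378 198.8823] meas 261.3 213.3
w9 0.009 0.0135 0.1 [257.4479 197.3324] meas 261.3 213.3
w9 0.005 0.0135 0 [257.428  192.5476] meas 261.3 213.3
w9 0.005 0.0135 0.1 [257.4383 191.1029] meas 261.3 213.3
-0.15 side: end (np.float64(293.1481749580611), np.float64(98.50857315915907)) bottom (np.float64(250.44707649238023), np.float64(142.104033385199))
0 side: end (np.float64(293.3494303347194), np.float64(105.03185536286104)) bottom (np.float64(248.74703680338422), np.float64(143.28100479114835))
0.15 side: end (np.float64(292.5923236579666), np.float64(111.95094204427244)) bottom (np.float64(247.02719295990576), np.float64(144.22700885760298))
[262  72  24  34 515] [[257.79998779296875, 100.80000305175781], [264.29998779296875, 68.69999694824219], [285.3999938964844, 72.9000015258789], [279.0, 105.0]]
[303  72  42  18 560] [[302.70001220703125, 88.0], [303.1000061035156, 71.9000015258789], [344.3999938964844, 73.0], [344.0, 89.0999984741211]]
[225  93  23 107 747] [[225.0, 199.0], [225.0, 93.0], [247.0, 93.0], [247.0, 199.0]]
[ 256  101   89   99 3887] [[245.60000610351562, 132.39999389648438], [304.1000061035156, 90.9000015258789], [368.6000061035156, 181.5], [310.1000061035156, 223.10000610351562]]
```

```bash
python3 -m handwheel '[[[0,0,-0.02,0.05],[0,0,-0.002,0.13],[0,0,-0.002,0.13],[0,0,-0.002,0.13],[0,0,-0.002,0.13],[0,0,-0.002,0.13],[0,0,-0.002,0.13],[0,0,-0.002,0.13],[0,0,-0.002,0.13],[0,0,0,0]]]'
python3 - <<'E'
from h import *
o=ctrl.get_obs();p=o["ee_pos"];y=o["eef_rot"][2];d=np.array([.462,-.3386])-p[:2]
print(p,o["eef_rot"],d@[np.cos(y),np.sin(y)],d@[np.sin(y),-np.cos(y)])
S,b=snap("side","pics/s10.png")
for f in("side0","s10"):
    im=cv2.imread(f"pics/{f}.png");g=(im.max(2)<40).astype(np.uint8);g[:155]=0;g[190:]=0;g[:,:265]=0;g[:,300:]=0
    n,l,s,c=cv2.connectedComponentsWithStats(g);i=1+s[1:,4].argmax();print(f,s[i],c[i])
E
```

```text
time_s: 19.95
ee_pos: [0.5959, -0.0301, 0.2089]
eef_rot: [3.097, 0.005, -1.672]
force: [1.2, -0.6, -4.4]
grip_width: 0.0528
[ 0.59585597 -0.03008053  0.20894265] [ 3.09690592  0.00537797 -1.67197582] 0.3204619941885993 0.10200878087337353
side0 [275 164  13  13 136] [280.83823529 170.03676471]
s10 [275 164  12  13 129] [280.6124031  169.86821705]
```

```bash
python3 -m handwheel '[[[0.02,0.006,0,-0.01],[0.038,0.012,0,-0.01],[0.038,0.012,0,-0.01],[0.038,0.012,0,0],[0.038,0.012,0,0],[0.038,0.012,0,0],[0.038,0.012,0,0],[0.038,0.012,0,0],[0.02,0.008,0,0],[0,0,0,0]]]'
python3 - <<'E'
from h import *
o=ctrl.get_obs();p=o["ee_pos"];y=o["eef_rot"][2];d=np.array([.462,-.3386])-p[:2]
print(p,o["eef_rot"],d@[np.cos(y),np.sin(y)],d@[np.sin(y),-np.cos(y)])
E
```

```text
time_s: 21.0
ee_pos: [0.475, -0.3405, 0.2008]
eef_rot: [3.086, 0.013, -1.588]
force: [0.7, 1.2, -4.5]
grip_width: 0.0528
[ 0.47502965 -0.34052602  0.20082075] [ 3.08646719  0.01348641 -1.5878162 ] -0.0017039874506273598 0.013060544182471533
```

```bash
python3 -m handwheel '[[[-0.002,0.013,0,0.05],[0,0,0.03,0],[0,0,0.03,0],[0,0,0.03,0],[0,0,0.02,0],[0,0,0,0],[0,0,0,0]]]'
python3 - <<'E'
from h import *
o=ctrl.get_obs();p=o["ee_pos"];Rt=R.from_euler("xyz",o["eef_rot"]).as_matrix()
print(p,o["eef_rot"],o["force"]);h=p+Rt@[0,.009,.043];print("est bottom",h,"to go (tool)",Rt.T@(np.array([.453,-.338,.004])-h))
E
```

```text
time_s: 21.7
ee_pos: [0.4558, -0.3332, 0.0851]
eef_rot: [3.084, 0.015, -1.616]
force: [-0.2, -0.6, -3.4]
grip_width: 0.0532
[ 0.4557596  -0.33315076  0.0851016 ] [ 3.08414432  0.01461031 -1.61587679] [-0.2480081  -0.56509568 -3.42101285]
est bottom [ 0.44434509 -0.33201557  0.04269382] to go (tool) [ 0.00615303 -0.01111785  0.03803244]
```

```bash
python3 -m handwheel '[[[0.006,-0.01,0,0.02],[0,0,0.015,0],[0,0,0.012,0],[0,0,0,0],[0,0,0,0]]]'
python3 -m handwheel '[[[0,0,0.003,0],[0,0,0.003,0],[0,0,0,0]]]'
```

```text
time_s: 22.2
ee_pos: [0.4649, -0.3386, 0.0581]
eef_rot: [3.087, 0.012, -1.63]
force: [0.2, -0.4, -4.0]
grip_width: 0.0529
time_s: 22.5
ee_pos: [0.4645, -0.3385, 0.0523]
eef_rot: [3.087, 0.012, -1.63]
force: [0.3, 0.7, -4.5]
grip_width: 0.0529
```

```bash
python3 -m handwheel '[[[0,0,0.003,0],[0,0,0,0],[0,0,0.002,0],[0,0,0,0]]]'
python3 -m handwheel '[[[0,0,0.002,0],[0,0,0,0],[0,0,0.002,0],[0,0,0,0]]]'
```

```text
time_s: 22.9
ee_pos: [0.4645, -0.3387, 0.0477]
eef_rot: [3.088, 0.011, -1.63]
force: [0.1, 0.2, -3.6]
grip_width: 0.0533
time_s: 23.3
ee_pos: [0.4651, -0.3391, 0.0476]
eef_rot: [3.09, 0.009, -1.629]
force: [-0.0, 0.2, -4.9]
grip_width: 0.0535
```

```bash
python3 -m handwheel '[[[0,0,0.004,0],[0,0,0,0]]]'
```

```text
time_s: 23.5
ee_pos: [0.4665, -0.3394, 0.0474]
eef_rot: [3.095, 0.008, -1.629]
force: [0.3, 0.3, -4.8]
grip_width: 0.0523
```

The height no longer falls while the tilt changes, so the head is standing on the mat. I'll release.

```bash
python3 -m handwheel '[[[0,0,0,0],[0,0,0,0],[0,0,0,0],[0,0,0,0],[0,0,0,0],[0,0,0,0]]]' 0.088 40
python3 - <<'E'
from h import *
m,a=snap("wrist","pics/w11.png");S,b=snap("side","pics/s11.png")
for f in("w7","w11"):
    im=cv2.imread(f"pics/{f}.png")
    k=(im.max(2)<60).astype(np.uint8);k[:150]=0;k[275:]=0;k[:,:195]=0;k[:,325:]=0
    n,l,s,c=cv2.connectedComponentsWithStats(k);i=1+s[1:,4].argmax();print(f,"head",s[i],c[i])
    x0,y0=245,325
    for v in (190,200,215,240,265):
        print(v,im[v,160:360:8].max(1).tolist())
E
```

```text
time_s: 24.1
ee_pos: [0.4665, -0.3397, 0.0467]
eef_rot: [3.095, 0.007, -1.629]
force: [-0.6, -0.1, -0.8]
grip_width: 0.0879
w7 head [ 209  178   92   97 6725] [254.09873606 233.95092937]
190 [120, 120, 121, 77, 77, 124, 127, 76, 75, 25, 40, 150, 157, 157, 56, 41, 136, 137, 116, 87, 130, 129, 129, 129, 127]
200 [120, 120, 122, 122, 124, 123, 124, 111, 34, 26, 28, 30, 26, 29, 33, 28, 128, 137, 135, 132, 133, 130, 131, 129, 130]
215 [119, 121, 124, 131, 113, 124, 124, 105, 30, 34, 33, 34, 38, 37, 38, 38, 24, 135, 136, 133, 133, 82, 129, 129, 128]
240 [129, 126, 30, 34, 118, 124, 94, 47, 47, 45, 45, 50, 51, 52, 51, 54, 51, 51, 136, 136, 134, 36, 30, 53, 130]
265 [30, 28, 55, 121, 125, 126, 126, 51, 49, 52, 51, 53, 53, 54, 49, 51, 54, 64, 133, 133, 133, 131, 131, 30, 33]
w11 head [ 210  202   94   73 4615] [256.71094258 245.95752979]
190 [125, 126, 81, 79, 83, 130, 95, 81, 80, 80, 80, 81, 83, 80, 79, 82, 146, 147, 145, 81, 79, 133, 141, 138, 137]
200 [126, 127, 125, 79, 79, 131, 118, 79, 79, 82, 78, 79, 75, 78, 79, 83, 148, 148, 144, 98, 77, 132, 138, 138, 138]
215 [123, 126, 129, 137, 80, 133, 131, 78, 76, 30, 30, 134, 131, 136, 123, 31, 111, 146, 143, 142, 141, 122, 134, 137, 134]
240 [137, 138, 35, 35, 99, 129, 132, 130, 31, 31, 33, 31, 37, 23, 29, 34, 26, 86, 142, 140, 139, 32, 35, 107, 139]
265 [35, 30, 36, 127, 128, 128, 126, 30, 53, 38, 42, 41, 40, 41, 39, 47, 51, 31, 130, 138, 137, 135, 128, 32, 31]
```

```bash
python3 -m handwheel '[[[0,0,-0.03,0],[0,0,-0.035,0],[0,0,-0.04,0],[0,0,-0.04,0],[0,0,-0.03,0],[0.01,0.015,0,0],[0.027,0.038,0,0],[0.027,0.038,0,0],[0.027,0.038,0,0],[0.027,0.038,0,0]]]'
python3 -m handwheel '[[[0.027,0.038,0,0],[0.027,0.038,0,0],[0.015,0.02,0,0],[0,0,0,0],[0,0,0,0]]]'
python3 - <<'E'
from h import *
np.set_printoptions(precision=4,suppress=True)
T,b=snap("top","pics/t12.png");S,c=snap("side","pics/s12.png")
for n,f0,f1,box in(("top","top0","t12",(225,415,130,262)),("side","side0","s12",(130,390,60,345))):
    A=cv2.imread(f"pics/{f0}.png");B=cv2.imread(f"pics/{f1}.png");x0,x1,y0,y1=box
    d=(cv2.absdiff(cv2.GaussianBlur(A,(3,3),0),cv2.GaussianBlur(B,(3,3),0)).max(2)>40).astype(np.uint8)
    k=np.zeros_like(d);k[y0:y1,x0:x1]=d[y0:y1,x0:x1]
    q,l,s,cc=cv2.connectedComponentsWithStats(k);print(n,[s[i].tolist() for i in range(1,q) if s[i][4]>8])
def blk(f,x0,x1,y0,y1,th):
    im=cv2.imread(f"pics/{f}.png");g=np.zeros(im.shape[:2],np.uint8);g[y0:y1,x0:x1]=(im.max(2)<th)[y0:y1,x0:x1]
    q,l,s,c=cv2.connectedComponentsWithStats(g);i=1+s[1:,4].argmax();return s[i].tolist(),c[i].round(1)
for f in("top0","t12"):print(f,blk(f,350,395,195,232,38))
for f in("side0","s12"):print(f,"head",blk(f,310,350,85,135,40),"knob",blk(f,265,300,155,190,40))
E
```

```text
time_s: 25.2
ee_pos: [0.2971, -0.45, 0.2325]
eef_rot: [3.092, 0.01, -1.622]
force: [-0.5, -1.4, 1.0]
grip_width: 0.088
time_s: 25.7
ee_pos: [0.1859, -0.517, 0.233]
eef_rot: [3.089, 0.014, -1.629]
force: [0.7, 0.5, -0.3]
grip_width: 0.0882
top [[265, 151, 23, 9, 45], [267, 157, 39, 39, 715], [242, 160, 21, 10, 37], [241, 167, 32, 38, 700], [368, 221, 5, 2, 10], [374, 249, 9, 2, 15], [387, 256, 10, 6, 43]]
side [[358, 81, 8, 7, 41], [383, 84, 6, 3, 15], [383, 90, 7, 3, 13], [376, 99, 3, 7, 9], [383, 100, 3, 7, 13], [337, 108, 4, 5, 13], [380, 111, 10, 6, 49], [236, 138, 39, 39, 744], [278, 151, 5, 2, 9], [224, 167, 4, 24, 66], [235, 172, 44, 45, 1013], [222, 193, 5, 27, 82], [239, 202, 29, 11, 301], [280, 214, 8, 3, 18]]
top0 ([361, 211, 3, 4, 6], array([362.2, 212.5]))
t12 ([361, 212, 2, 2, 4], array([361.5, 212.5]))
side0 head ([317, 90, 33, 43, 670], array([330.9, 108.2])) knob ([275, 164, 13, 13, 136], array([280.8, 170. ]))
s12 head ([311, 89, 39, 42, 715], array([330.9, 107.7])) knob ([275, 164, 13, 13, 137], array([280.9, 170. ]))
```

```bash
python3 - <<'E'
from h import *
for f in("top0","t12"):
    im=cv2.imread(f"pics/{f}.png");hsv=cv2.cvtColor(im,40)
    t=np.zeros(im.shape[:2],np.uint8);t[222:258,355:385]=(cv2.inRange(hsv,(8,60,50),(25,255,150)))[222:258,355:385]
    for v in range(224,258,4):
        w=np.where(t[v])[0];print(f,v,(w.min(),w.max(),len(w)) if len(w) else None,end="; ")
    print()
for f in("side0","s12"):
    im=cv2.imread(f"pics/{f}.png");hsv=cv2.cvtColor(im,40);t=cv2.inRange(hsv,(8,70,40),(25,255,255))
    for u in range(336,384,6):
        w=np.where(t[95:135,u])[0]+95;print(f,u,(w.min(),w.max(),len(w)) if len(w) else None,end="; ")
    print()
o=ctrl.get_obs();print(o["time_s"],o["ee_pos"],o["force"])
E
```

```text
top0 224 (np.int64(365), np.int64(373), 9); top0 228 (np.int64(365), np.int64(372), 8); top0 232 (np.int64(364), np.int64(372), 9); top0 236 (np.int64(365), np.int64(371), 7); top0 240 (np.int64(364), np.int64(371), 8); top0 244 (np.int64(364), np.int64(371), 8); top0 248 (np.int64(361), np.int64(384), 24); top0 252 (np.int64(361), np.int64(384), 13); top0 256 (np.int64(365), np.int64(370), 6); 
t12 224 (np.int64(366), np.int64(373), 8); t12 228 (np.int64(365), np.int64(372), 8); t12 232 (np.int64(365), np.int64(372), 8); t12 236 (np.int64(365), np.int64(372), 8); t12 240 (np.int64(365), np.int64(371), 7); t12 244 (np.int64(364), np.int64(371), 8); t12 248 (np.int64(361), np.int64(384), 24); t12 252 (np.int64(361), np.int64(384), 12); t12 256 (np.int64(365), np.int64(370), 6); 
side0 336 (np.int64(111), np.int64(117), 7); side0 342 (np.int64(109), np.int64(119), 11); side0 348 (np.int64(111), np.int64(120), 10); side0 354 (np.int64(112), np.int64(122), 11); side0 360 (np.int64(114), np.int64(124), 11); side0 366 (np.int64(116), np.int64(133), 18); side0 372 (np.int64(95), np.int64(134), 40); side0 378 (np.int64(95), np.int64(131), 37); 
s12 336 (np.int64(115), np.int64(116), 2); s12 342 (np.int64(109), np.int64(118), 10); s12 348 (np.int64(111), np.int64(120), 10); s12 354 (np.int64(112), np.int64(122), 11); s12 360 (np.int64(114), np.int64(124), 11); s12 366 (np.int64(115), np.int64(133), 19); s12 372 (np.int64(95), np.int64(134), 40); s12 378 (np.int64(95), np.int64(131), 37); 
25.8 [ 0.18681088 -0.5167419   0.23323879] [-0.01041547  0.46304007  1.14489966]
```

```bash
python3 -c "
from station import ctrl
print(ctrl.hand_in())"
```

```text
the job is handed in; nothing more can be done
None
```

I did the whole job in the order asked and handed it in at about 26 s; the hand-in gave no verdict.

**What I did:**
- I pulled the knob up about 14 mm. The guard nudged open and I let go, then pushed its lip until the plunger latched it.
- I gripped the mallet by its head and drove the setter down to its stop. The height stopped falling with the head face about 65 mm above the table, against 64 mm expected.
- I stood the mallet back on the mat on its head face and moved the arm clear.

**Last checks:**
- **Plunger:** in the side view the knob is back at its seated height (row 170.0, the same as at the start, against 167.7 when it rested on the strip). That means the guard is latched open.
- **Mallet:** head and handle are within about a pixel of where they started in the side view, as is the handle in the top view. It stands upright.
- **Other things:** I saw no movement of the other things. The remaining picture differences were at the guard, along the mallet's edges, and in small patches near the press and the arm that I took to be shadows.

**What went less well:**
- **Hard push:** small pushes at the stop did not register on the force reading, so I pushed harder. The wrist force reached about 75–80 N and the fingers slid about 13 mm down the mallet head. It did not fall, and I allowed for the shift when setting it down.
- **Setter position:** the wrist camera placed the setter about 10 mm from where the side view and press dimensions put it. I aimed between the two, so the head covered it either way.
- **Mat contact:** the force reading showed nothing when the head met the mat either; I judged contact from the height no longer falling.
- **Pictures:** I reached the limit of 12 viewed pictures before pressing the setter, so the last checks were numerical.

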